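# Load the contact-check fixture, free its lever and hold it down

### The arm

A 6-joint arm with a two-finger parallel gripper is mounted at the origin on a cart in front of the work surface, level with it; the furniture and walls round the work are solid. World frame = base frame: x ahead of the robot, y to its left, z up, the work surface at z = 0. Lengths are in m, angles in degrees, forces in N, time in s.
With the tool pointing down it reaches from about 0.25 to 0.725 m from the base axis. Payload 9.7 kg.
Tool frame: the origin (TCP) lies midway between the tips of the shut fingers; the grasp point (between the pads) lies 19 mm behind it; z points along the fingers, y is the line along which they close (so a half turn about z gives the same grasp; the last joint's range is limited). The gripper opens to 85 mm and grips with 20 to 120 N. Pads are 22 mm wide; open, the fingers measure 114 mm over their backs; the gripper's body (76 mm by 85 mm) begins 54 mm behind the grasp point. The pads swing forward as they close: fully open they stand 13 mm farther back than shut.
Start: joints at [74.828, 4.979, 10.078, 95.1, 0, 90], TCP at [0.144, 0.531, 0.231] pointing down, gripper open.
Joint ranges: [-179.16, 179.16], [-48.56, 103.87], [-65.8, 70.77], [-126.05, 130.52], [-82.76, 87.17], [-180, 180]. Speed limits (degrees/s): [127.2, 127.2, 147.25, 180, 180, 180].

### API

Orientations are given as [roll, pitch, yaw] about the fixed x, y, z axes, in that order (R = Rz(yaw) Ry(pitch) Rx(roll)).
In Python, from workcell import bot gives the robot as it stands.
- The arm moves only by the shell command python3 -m crank 'ROWS' [FORCE]. ROWS is JSON, a list of rows, each an object with "gripper": the finger opening in mm, from 0 to 85.4; "travel": the shift along the tool's x, y, z in mm, a list of three; "twist": the turn, a rotation vector about the tool's x, y, z in rad, a list of three. In form: [{"gripper": gripper, "travel": [tx, ty, tz], "twist": [rx, ry, rz]}, ...]. A call has 1 to 12 rows; each row shifts and turns the commanded pose from where the row before left it, along the tool's axes as they then stand; what a row does not reach is not made up. A row lasts 1/8 s, in which the tool goes at most 62.5 mm and 10.7 degrees, less where a joint would pass 70% of its speed; a pose out of reach is approached as far as the arm can. A call is refused whole if a number of a shift passes 62.5 or a number of a turn 0.188, either way. A call with a gripper value outside its range is refused whole. The fingers move at their own pace and stop on an object; FORCE is the grip in N (left out, the last holds). Time passes only in rows, so rows that do not move let the fingers close. It gives the time, the measured TCP pose, the force, the opening and the grip force at its end, in the units of the state.
- bot.get_obs(): the state, without advancing time (a new reading comes with each control period).
- bot.camera(name): name is "scene" or "top" or "wrist"; returns the picture (400x640x3 uint8, red, green, blue); there is no depth.
- bot.calibration(name): a dict with "vfov" (degrees; the focal length in pixels is half the picture's height over the tangent of half this angle, whatever the lens; pixels are square), "cx", "cy" (the principal point, pixels), "camera_from_world" (4x4, takes a point from world to camera coordinates). Camera axes: x right, y down, z forward; pixel columns grow to the right and rows downward; lengths in m; the calibration is good to about 2 mm. A picture is of the moment at which its call begins: read the wrist's pose just before it. calibration takes no time and is no camera call; for the wrist camera it gives the pose at the moment of the call.
- bot.job_done(): hands the job in; it is judged then, once.
The state is a dict: "time": time; "q": joint angles; "qd": joint speeds; "joint_efforts": joint torques, N m; "ee_pos": TCP position; "tcp_rot": TCP orientation; "wrist_force": force on the tool from outside, world axes, zero at the start; "torque": the same for the moment, N m; "opening": finger opening in m; "grasp_force": force on a finger pad.
Only numpy, scipy, OpenCV 4.12 (cv2) and the standard library are available. Lean on these libraries where they do the work, as an engineer would, in place of code of your own. Each camera call takes 0.05 s, during which the arm holds its last target. There are 200 camera calls.

### The job

Set up the contact check of the largest brass insert: while the safety catch still holds the lever up, stand that insert upright in the bore of the fixture's nest, down to the bottom, and let go of it. Then flip the catch clear of the lever, pull the lever by its grip all the way down to its stop so that the sprung foot presses on the insert, and finish while still holding it down by the grip, because the lever springs up when let go. Leave the two smaller inserts standing where they are.

Things in the scene. Friction and masses are not known exactly. Their poses are not given: they have to be found in the camera images.
- insert_large: The largest of three plain brass cylinders standing on the worktop: 30 mm diameter, 45 mm tall, 0.12 kg, small probe bores in its top face. Origin: centre of its underside; z up along its axis. The three stand at least 60 mm apart (centres), in any order.
- insert_mid: Brass cylinder 26 mm diameter, 45 mm tall; leave it standing. Origin: centre of its underside.
- insert_small: Brass cylinder 22 mm diameter, 45 mm tall; leave it standing. Origin: centre of its underside.
- fixture: Grey hand-lever fixture fixed to the worktop, place and yaw vary. Frame: origin on the worktop, z up, -x towards the pull side (roughly the robot), +y left. Base plate 12 mm thick, x -0.085 to 0.115, y +-0.062. Nest block 56 x 56 mm, top at z 0.035, centre x -0.030, y 0. Behind it two cheeks, x 0.042 to 0.098, y +-0.028, up to z 0.148, carry the lever. A stop screw stands between (x 0.022).
- nest_mouth (a point): Centre of the mouth of the nest's blind bore, on the block's top, 35 mm above the worktop. Bore 33 mm wide, 2 mm chamfer, 20 mm deep: a seated insert stands 25 mm out, its top at 60 mm. The parked lever's foot is 84 mm behind the bore's axis, 190 mm up: keep the gripper's narrow side towards the lever (fingers closing along the fixture's y).
- nest_floor (a point): Centre of the floor of the bore, 15 mm above the worktop, where the underside of a seated insert rests.
- lever (a joint): Lever angle, rad: 0 parked (leaning 16 degrees back from upright), growing as it is pulled to the front and down; 1.850 = level, at its stop. A spring returns it when let go (2 to 5 N at the grip); the last 0.1 rad, on the insert, take up to 15 N at the grip. With the catch on it gives 0.04 rad, 0.1 if pulled hard.
- lever_pivot (a point): Centre of the lever's pivot, 95 mm above the worktop; the pivot axis is the fixture's y. The 12 mm round lever moves in the plane y = 0 of the fixture.
- grip: Black revolving grip: barrel 26 mm thick and 54 mm long that turns freely on an axle along the fixture's y, at the lever's end, to the right of it (y -0.010 to -0.064). Origin: its centre, 150 mm from the pivot's axis, y -0.037. Parked 239 mm above the worktop at x 0.111; pulled down 95 mm up at x -0.080. Pinched from above across its thickness it can be led along its arc without turning the gripper.
- presser_foot: Round 24 mm rubber-faced foot on a sprung 8 mm spindle below the lever, 100 mm from the pivot; spring 1.5 N per mm, 14 mm travel. Origin: centre of its pressing face. It meets the top of a seated insert about 0.1 rad before the lever's stop and is pressed in 10 mm at the stop.
- catch (a joint): Angle of the safety catch in rad: 0 (start up to 0.1) = its bar lies level across the front of the parked lever and blocks it; about 1.57 = bar upright, out of the lever's way; limit 1.75. It stays where it is left by friction (1 to 2 N at the tail).
- catch_pivot (a point): Centre of the catch's pivot at x = 0.0750, y = 0.046, z = 0.155 of the fixture's frame, on the left cheek; the axis is the fixture's x.
- catch_tail (a point): Centre of the 20 mm long, 11 mm thick roller at the end of the catch's thumb tail, 60 mm from the catch pivot. Catch on: the tail points to the fixture's left and 45 degrees up; off: left and 45 degrees down. Closed fingertips pressed straight down 38 mm left of the pivot, from 50 mm above it to 45 mm below, flip it. Fingers closing along the fixture's x keep the gripper clear of the parked lever.
There are look-alikes about, which are no part of the job. What is shaped like the insert_large but black or green is not meant. Leave any turquoise look-alike of the insert_mid alone.

How it is judged:
By the outcome, as a careful person would: the job done as asked, in the order asked, and still so for the second after the job is handed in, while the arm keeps its last pose, push and grip.
It also fails if it takes over 64 s, if anything falls off the work surface, if the arm or the gripper's body presses on something with over 40 N, if the wrist force passes 120 N, or if a joint passes its speed limit or range.

## Working session

There is one attempt and no reset: what is moved stays moved. The work goes in short steps, Python scripts to look and compute and a shell command to move; the robot and the scene stay as the last step left them, time stands still between calls to the robot, and variables do not carry over. Pictures are saved under pics/ and viewed, at most 10 in all, crops included, and the job is handed in when it is done.

```bash
mkdir -p pics; ls
cat > h.py <<'E'
import numpy as np, cv2
from workcell import bot
def K(c):
    f=200/np.tan(np.radians(c["vfov"])/2); return np.array([[f,0,c["cx"]],[0,f,c["cy"]],[0,0,1]])
def proj(c,P):
    T=np.array(c["camera_from_world"]); p=(T[:3,:3]@np.atleast_2d(P).T).T+T[:3,3]; q=(K(c)@p.T).T; return q[:,:2]/q[:,2:]
def onz(c,uv,z):
    T=np.array(c["camera_from_world"]); R=T[:3,:3]; o=-R.T@T[:3,3]
    d=R.T@np.linalg.inv(K(c))@np.array([*uv,1]); return o+d*(z-o[2])/d[2]
def snap(n,f):
    c=bot.calibration(n); im=cv2.cvtColor(bot.camera(n),cv2.COLOR_RGB2BGR); cv2.imwrite(f,im); return im,c
E
python3 - <<'E'
from h import *
import pickle
d={}
for n in ("scene","top"):
    im,c=snap(n,f"pics/{n}0.png"); d[n]=c; print(n,c)
o=bot.get_obs(); print(o)
E
```

```text
pics
scene {'vfov': 54.745930829635675, 'cx': 321.1837946822011, 'cy': 196.77066960167076, 'camera_from_world': array([[-8.99657192e-01, -4.36595994e-01,  9.35476722e-04,
         5.70287147e-01],
       [-2.60376908e-01,  5.34814742e-01, -8.03851390e-01,
         1.50235177e-01],
       [ 3.50457990e-01, -7.23434261e-01, -5.94829444e-01,
         8.87385847e-01],
       [ 0.00000000e+00,  0.00000000e+00,  0.00000000e+00,
         1.00000000e+00]])}
top {'vfov': 49.525638483432544, 'cx': 321.1958026288277, 'cy': 200.01754468963802, 'camera_from_world': array([[ 3.87460163e-04, -9.99930815e-01, -1.17564879e-02,
         2.11236010e-01],
       [-9.92256252e-01,  1.07580515e-03, -1.24202951e-01,
         5.67233063e-01],
       [ 1.24207005e-01,  1.17135723e-02, -9.92187186e-01,
         1.04604615e+00],
       [ 0.00000000e+00,  0.00000000e+00,  0.00000000e+00,
         1.00000000e+00]])}
{'time': 0.1, 'q': array([ 7.48270759e+01,  5.00587767e+00,  1.00378479e+01,  9.50993493e+01,
       -2.20783563e-03,  9.00034208e+01]), 'qd': array([ 0.02803909,  0.0035564 ,  0.04452644,  0.00451319,  0.01765693,
       -0.00055032]), 'joint_efforts': array([ 1.20830842e-03, -5.21559584e+01,  4.65652907e+01,  1.60856510e-02,
       -2.22184315e-05, -2.14281226e-05]), 'ee_pos': array([0.14390789, 0.53061805, 0.23066357]), 'tcp_rot': array([-1.79932621e+02,  2.21185696e-03,  1.64823658e+02]), 'wrist_force': array([-0.05982237,  0.10974302, -0.69681703]), 'torque': array([-0.01800001,  0.02541639,  0.02391686]), 'grasp_force': 0.0, 'opening': 0.08538902813581994}
```

View pics/scene0.png

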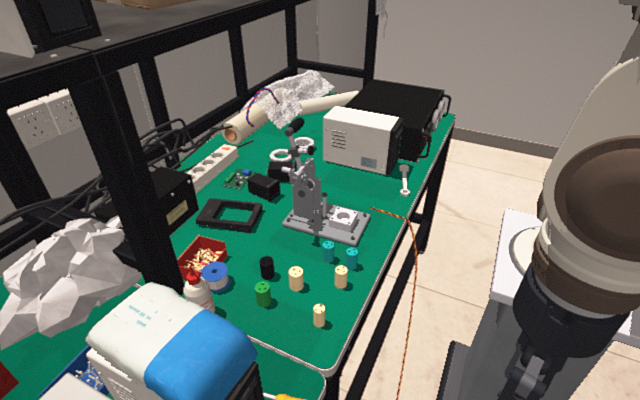

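View pics/top0.png

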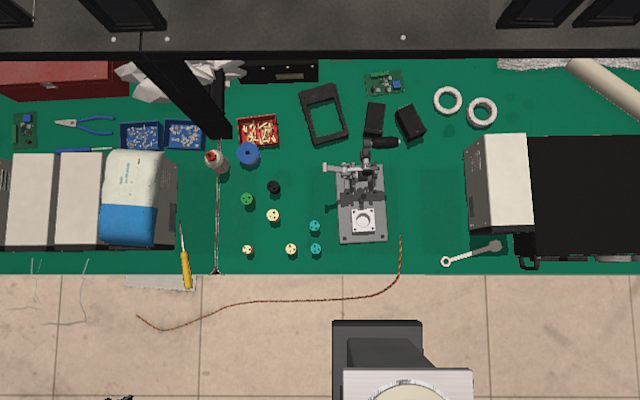

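Scene picture: the brass (cream) cylinders are at about (295,279), (341,276) and (319,315). In the top view these are (273,215), (291,249) and (247,249). Not meant: black (274,187), green (247,199) and two turquoise at (315,226) and (315,249). (273,215) looks largest, so I'll confirm it in an enlarged crop.

Run:
```python
from h import *
im=cv2.imread("pics/top0.png"); c=cv2.resize(im[125:265,230:410],None,fx=4.4,fy=4.2,interpolation=cv2.INTER_CUBIC)
im=cv2.imread("pics/top0.png"); c=cv2.resize(im[130:263,235:411],None,fx=4.5,fy=4.5,interpolation=cv2.INTER_CUBIC); cv2.imwrite("pics/topc.png",c)
c=bot.calibration("top"); hsv=cv2.cvtColor(im,cv2.COLOR_BGR2HSV)
m=cv2.inRange(hsv,(15,30,150),(35,200,255)); m[:180]=0;m[262:]=0
n,l,s,ce=cv2.connectedComponentsWithStats(m)
for i in range(1,n):
    if s[i,4]>25 and 235<ce[i][0]<330: print(s[i],ce[i],onz(c,ce[i],.045))
```

```text
[266 209  13  12 117] [272.26495726 214.52136752] [0.53027576 0.33181826 0.045     ]
[242 245  10   9  61] [246.60655738 248.91803279] [0.44581335 0.39349801 0.045     ]
[285 244  11  10  85] [290.34117647 248.58823529] [0.4466409  0.28634856 0.045     ]
```

View pics/topc.png

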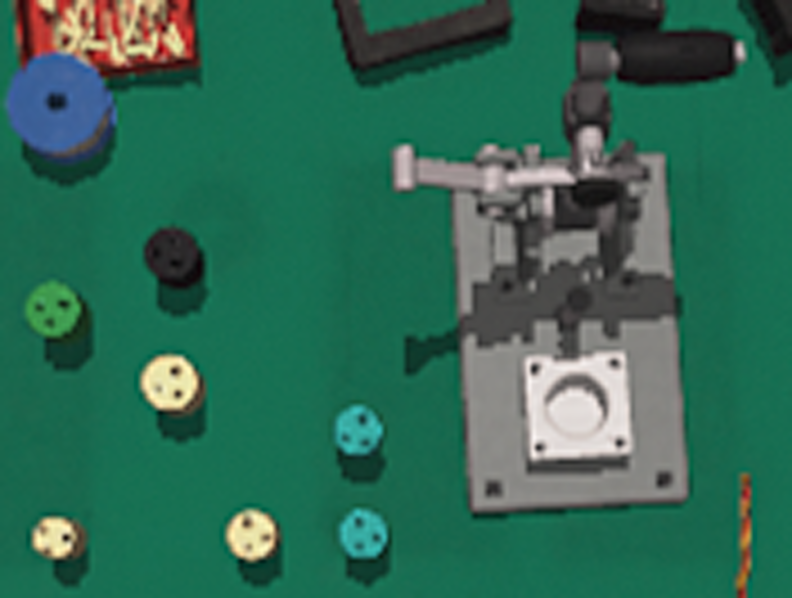

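The crop confirms it. At crop (171,383), i.e. px (273,215), is the largest brass cylinder: area 117 px against 85 and 61, matching 30/26/22 mm. The nest bore is at crop (576,404), the catch tail at (404,167) and the grip at (680,55).

Run:
```python
from h import *
c=bot.calibration("top")
P=lambda u,v:(235+(u+.5)/4.5-.5,130+(v+.5)/4.5-.5)
blk=np.array([onz(c,P(*p),.035) for p in [(525,358),(625,350),(632,457),(529,464)]]); print(blk,blk.mean(0))
print("bore",onz(c,P(576,404),.035)); 
pl=[onz(c,P(*p),.012) for p in [(472,512),(688,497),(665,155)]]; print(pl)
e=pl[1]-pl[0]; print("yaw from front edge",np.degrees(np.arctan2(e[1],e[0]))+90, "right edge",np.degrees(np.arctan2(*(pl[2]-pl[1])[[1,0]])))
print("len",np.linalg.norm(e),np.linalg.norm(pl[2]-pl[1]))
w=bot.calibration("wrist"); T=w["camera_from_world"]; R=T[:3,:3]; print(w["vfov"],"cam pos",-R.T@T[:3,3],"fwd",R[2])
o=bot.get_obs(); from scipy.spatial.transform import Rotation as S
Rt=S.from_euler("xyz",o["tcp_rot"],degrees=True).as_matrix(); print(Rt); print("cam in tool",Rt.T@(-R.T@T[:3,3]-o["ee_pos"]), (R@Rt))
```

```text
[[0.54444753 0.13607642 0.035     ]
 [0.54885428 0.08070564 0.035     ]
 [0.4896714  0.07772368 0.035     ]
 [0.48583872 0.13435979 0.035     ]] [0.51720298 0.10721638 0.035     ]
bore [0.51890084 0.10815468 0.035     ]
[array([0.46012681, 0.16513241, 0.012     ]), array([0.46850099, 0.04415764, 0.012     ]), array([0.66360168, 0.05368077, 0.012     ])]
yaw from front edge 3.9598423114302364 right edge 2.794464893507469
len 0.1212642560422872 0.1953329697968065
64.27845530886613 cam pos [0.07226605 0.54944171 0.37321798] fwd [ 0.28117455 -0.07862538 -0.9564303 ]
[[-9.65124670e-01  2.61790560e-01 -2.70604141e-04]
 [ 2.61790697e-01  9.65123992e-01 -1.14507847e-03]
 [-3.86041865e-05 -1.17598513e-03 -9.99999308e-01]]
cam in tool [ 0.07406566 -0.00075563 -0.14255648] [[-2.56766794e-04  9.99999336e-01  1.12363743e-03]
 [-9.56444242e-01  8.24236291e-05 -2.91915067e-01]
 [-2.91914965e-01 -1.14965065e-03  9.56443585e-01]]
```

Bore is near (0.518, 0.108), yaw about 3.3°. I'll move to a viewpoint between the insert and the nest, turning to the placing yaw on the way.

```bash
python3 -m crank '[{"gripper":60,"travel":[-45,-20,-3],"twist":[0,0,0]},{"gripper":60,"travel":[-45,-20,-3],"twist":[0,0,0]},{"gripper":60,"travel":[-45,-20,-3],"twist":[0,0,0]},{"gripper":60,"travel":[-45,-20,-3],"twist":[0,0,0]},{"gripper":60,"travel":[-45,-20,-3],"twist":[0,0,0]},{"gripper":60,"travel":[-45,-20,-3],"twist":[0,0,0]},{"gripper":60,"travel":[-45,-20,-3],"twist":[0,0,0]},{"gripper":60,"travel":[-45,-20,-3],"twist":[0,0,0]},{"gripper":60,"travel":[-45,-20,-3],"twist":[0,0,0]},{"gripper":60,"travel":[0,0,0],"twist":[0,0,-0.16]},{"gripper":60,"travel":[0,0,0],"twist":[0,0,-0.16]},{"gripper":60,"travel":[0,0,0],"twist":[0,0,0]}]' 40
python3 - <<'E'
from h import *
o=bot.get_obs(); print(o["q"],o["ee_pos"],o["tcp_rot"],o["opening"])
im,c=snap("wrist","pics/w1.png")
import pickle; pickle.dump(c,open("w1.pkl","wb"))
E
```

```text
time: 1.6
ee_pos: [0.4878, 0.2509, 0.2579]
tcp_rot: [-180.0, -0.0, -176.9]
wrist_force: [0.2, -0.7, 0.1]
opening: 0.06
grasp_force: 0.0
[2.72234820e+01 5.51052408e+00 1.36298833e+01 9.81634834e+01
 9.03177269e-04 2.41401224e+01] [0.48775064 0.25092758 0.2578699 ] [-1.79982779e+02 -4.06347324e-02 -1.76916647e+02] 0.06004506526565567
```

View pics/w1.png

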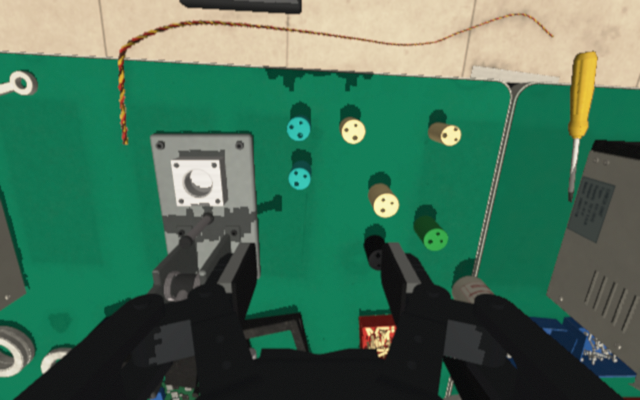

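Wrist picture: large insert's top is at (386,204), nest mouth around (198,182), turquoise at (299,129) and (300,178), mid at (352,131), small at (451,135). I'll measure the insert blob, block-top edges and plate.

Run:
```python
from h import *
import pickle
c=pickle.load(open("w1.pkl","rb")); im=cv2.imread("pics/w1.png"); hsv=cv2.cvtColor(im,cv2.COLOR_BGR2HSV)
m=cv2.inRange(hsv,(15,30,190),(35,200,255)); m=cv2.morphologyEx(m,cv2.MORPH_CLOSE,np.ones((7,7)))
k,_=cv2.findContours(m[:230],0,1)
for q in k:
    if cv2.contourArea(q)>80 and 330<q[:,0,0].mean()<480:
        (u,v),r=cv2.minEnclosingCircle(q); print(u,v,r,onz(c,(u,v),.045), "dia",2*r*np.linalg.norm(onz(c,(u+1,v),.045)-onz(c,(u,v),.045)))
x0,y0=140,120
cv2.imwrite("pics/w1c.png",cv2.resize(im[y0:y0+100,x0:x0+130],None,fx=6,fy=6,interpolation=cv2.INTER_CUBIC))
```

```text
385.78570556640625 205.2142791748047 12.505200386047363 [0.52995676 0.33113275 0.045     ] dia 0.02946078796021483
450.5 135.5 10.12432861328125 [0.44526711 0.39311558 0.045     ] dia 0.022336634704904827
352.89007568359375 131.15957641601562 11.892435073852539 [0.44633754 0.28514726 0.045     ] dia 0.026158085640977255
319.5 43.5 322.44775390625 [0.36038255 0.24369298 0.045     ] dia 0.6575604640763506
```

View pics/w1c.png

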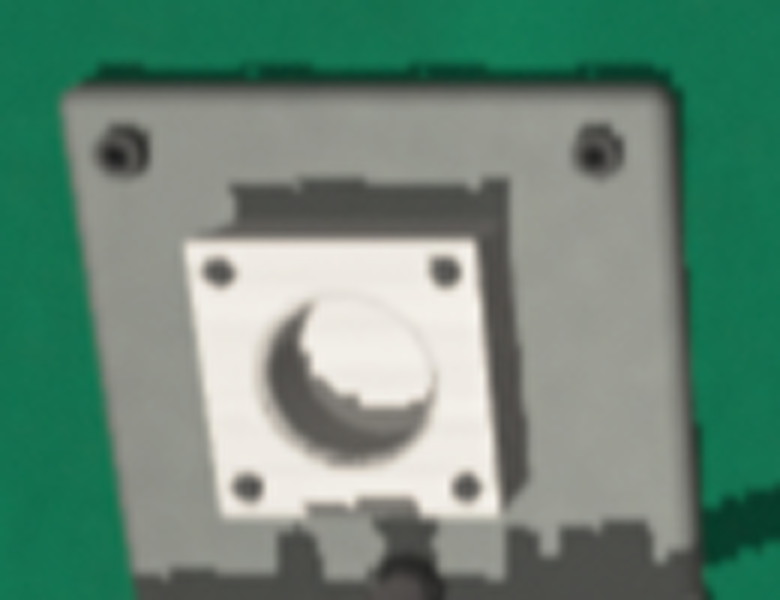

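```bash
python3 -m crank '[{"gripper":56,"travel":[-23,39,0],"twist":[0,0,0]},{"gripper":56,"travel":[-23.5,39,30],"twist":[0,0,0]},{"gripper":56,"travel":[0,0,50],"twist":[0,0,0]},{"gripper":56,"travel":[0,0,50],"twist":[0,0,0]},{"gripper":56,"travel":[0,0,30],"twist":[0,0,0]},{"gripper":56,"travel":[0,0,0],"twist":[0,0,0]}]'
python3 - <<'E'
from h import *
import pickle
c=pickle.load(open("w1.pkl","rb"))
P=lambda u,v:(140+(u+.5)/6-.5,120+(v+.5)/6-.5)
def quad(L,z):
    a=np.array([onz(c,P(*p),z) for p in L])[:,:2]; 
    yx=(a[2:].sum(0) - a[:2].sum(0))  # unused sign
    return a
s=quad([(219,271),(445,270),(467,487),(248,487)],.035); b=quad([(185,238),(478,238),(504,522),(222,520)],.035)
for a in (s,b):
    e1=a[1]-a[0];e2=a[2]-a[3];f1=a[3]-a[0];f2=a[2]-a[1]
    print(a.mean(0),"yaw y-edges",[np.degrees(np.arctan2(-e[0],e[1])) for e in (e1,e2)],"x-edges",[np.degrees(np.arctan2(f[1],f[0])) for f in (f1,f2)],[np.linalg.norm(e) for e in (e1,e2,f1,f2)])
print("circle",onz(c,P(347,378),.035))
p=quad([(123,152),(599,152)],.012); e=p[1]-p[0]; print("plate screws",p.mean(0),np.degrees(np.arctan2(-e[0],e[1])))
p=quad([(65,92),(672,92)],.012); e=p[1]-p[0]; print("plate corners",p.mean(0),np.degrees(np.arctan2(-e[0],e[1])))
o=bot.get_obs(); print(o["ee_pos"],o["tcp_rot"])
E
```

```text
time: 2.4
ee_pos: [0.5283, 0.3309, 0.0957]
tcp_rot: [-179.9, -0.2, -177.0]
wrist_force: [0.2, -1.1, 0.0]
opening: 0.0559
grasp_force: 0.0
[0.51762933 0.10670387] yaw y-edges [np.float64(3.3393475213562867), np.float64(3.0922054324626926)] x-edges [np.float64(3.174406847745206), np.float64(3.2933713668085063)] [np.float64(0.044002230895254124), np.float64(0.04409417609341577), np.float64(0.04415867491971812), np.float64(0.04434870335402153)]
[0.51802381 0.10720231] yaw y-edges [np.float64(3.0806468886183036), np.float64(2.6643486303067454)] x-edges [np.float64(2.7429576430552705), np.float64(3.0521285282961625)] [np.float64(0.05673196039858924), np.float64(0.05704442523535983), np.float64(0.05766567912050661), np.float64(0.05807915308648989)]
circle [0.51707496 0.10713883 0.035     ]
plate screws [0.47582402 0.10393158] 3.0768579725709553
plate corners [0.46365078 0.10609659] 3.0742726510673823
[0.52833957 0.33093221 0.0956885 ] [-179.86449642   -0.24114463 -176.97363787]
```

Bore at (0.5176, 0.1070), yaw 3.1°, so the tool yaw already fits. Descend and grip.

```bash
python3 -m crank '[{"gripper":56,"travel":[-1.6,0.6,25],"twist":[0,0,0]},{"gripper":56,"travel":[0,0,25],"twist":[0,0,0]},{"gripper":56,"travel":[0,0,15],"twist":[0,0,0]},{"gripper":56,"travel":[0,0,9],"twist":[0,0,0]},{"gripper":56,"travel":[0,0,0],"twist":[0,0,0]},{"gripper":24,"travel":[0,0,0],"twist":[0,0,0]},{"gripper":24,"travel":[0,0,0],"twist":[0,0,0]},{"gripper":24,"travel":[0,0,0],"twist":[0,0,0]},{"gripper":24,"travel":[0,0,0],"twist":[0,0,0]}]' 40
```

```text
time: 3.52
ee_pos: [0.5319, 0.3326, 0.0255]
tcp_rot: [179.9, 0.1, -176.8]
wrist_force: [-1.0, 0.1, 6.1]
opening: 0.0285
grasp_force: 39.6
```

```bash
python3 -m crank '[{"gripper":24,"travel":[0,0,-20],"twist":[0,0,0]},{"gripper":24,"travel":[0,0,-50],"twist":[0,0,0]},{"gripper":24,"travel":[0,0,-50],"twist":[0,0,0]},{"gripper":24,"travel":[0,-40,0],"twist":[0,0,0]},{"gripper":24,"travel":[0,-50,0],"twist":[0,0,0]},{"gripper":24,"travel":[0,-50,0],"twist":[0,0,0]},{"gripper":24,"travel":[0,-50,0],"twist":[0,0,0]},{"gripper":24,"travel":[0,-30,0],"twist":[0,0,0]},{"gripper":24,"travel":[0,0,0],"twist":[0,0,0]},{"gripper":24,"travel":[0,0,0],"twist":[0,0,0]}]'
python3 - <<'E'
from h import *
from scipy.spatial.transform import Rotation as S
o=bot.get_obs(); print(o["ee_pos"],o["tcp_rot"],o["wrist_force"])
im,c=snap("wrist","pics/w2.png"); import pickle; pickle.dump(c,open("w2.pkl","wb"))
T=c["camera_from_world"];print(-T[:3,:3].T@T[:3,3])
print(o["q"])
R=S.from_euler("xyz",o["tcp_rot"],degrees=True).as_matrix()
print(1000*R.T@(np.array([.5176,.1070,.12])-o["ee_pos"]))
E
```

```text
time: 4.78
ee_pos: [0.5436, 0.1129, 0.145]
tcp_rot: [180.0, 0.0, -176.8]
wrist_force: [-0.3, 0.9, -0.7]
opening: 0.0282
grasp_force: 40.0
[0.54362541 0.11291636 0.1450208 ] [ 1.79982249e+02  3.58317982e-02 -1.76845206e+02] [-0.26515667  0.89902114 -0.70285953]
[0.46939767 0.10794985 0.28751036]
[1.17277810e+01 4.76628608e+00 3.09177407e-01 8.55048138e+01
 1.22107590e-02 8.57298581e+00]
[26.32721156 -4.4828687  25.00294871]
```

View pics/w2.png

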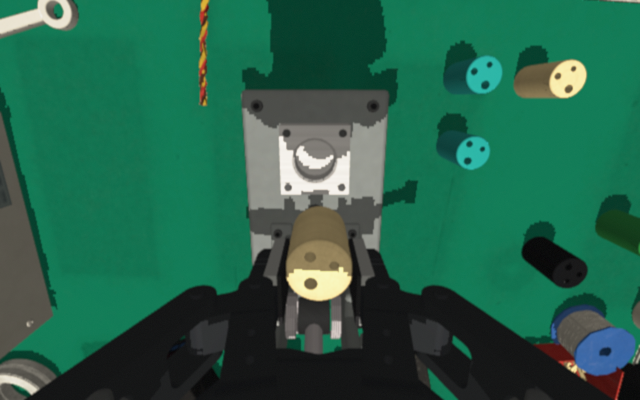

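Insert is held upright (body columns 289–352, lower end's near rim at about (320,207)). Nest is clear at (316,159). I'll check both against the model in numbers before lowering.

Run:
```python
from h import *
import pickle
from scipy.spatial.transform import Rotation as S
c=pickle.load(open("w2.pkl","rb")); im=cv2.imread("pics/w2.png")
o=bot.get_obs(); R=S.from_euler("xyz",o["tcp_rot"],degrees=True).as_matrix(); t=o["ee_pos"]
s=np.array([onz(c,p,.035) for p in [(286,133),(343,132.5),(346,187.5),(289,187.5)]]); print("screws centre",s.mean(0))
a=np.linspace(0,2*np.pi,73)[:-1]
big=cv2.resize(im[110:310,200:440],None,fx=3,fy=3,interpolation=cv2.INTER_CUBIC)
def ring(cx,cy,z,r,col,tool=True):
    p=np.c_[cx+r*np.cos(a),cy+r*np.sin(a),0*a+z]
    if tool: p=p@R.T+t
    q=(proj(c,p)-[200,110]+.5)*3-.5
    cv2.polylines(big,[q.round().astype(int)],True,col,1)
ring(0,0,-.023,.015,(0,0,255)); ring(0,0,.022,.015,(0,0,255))
ring(.5176,.1070,.035,.0165,(255,0,0),False); ring(.5176,.1070,.035,.0185,(255,0,255),False)
cv2.imwrite("pics/w2c.png",big)
```

```text
screws centre [0.51789537 0.10832029 0.035     ]
```

View pics/w2c.png

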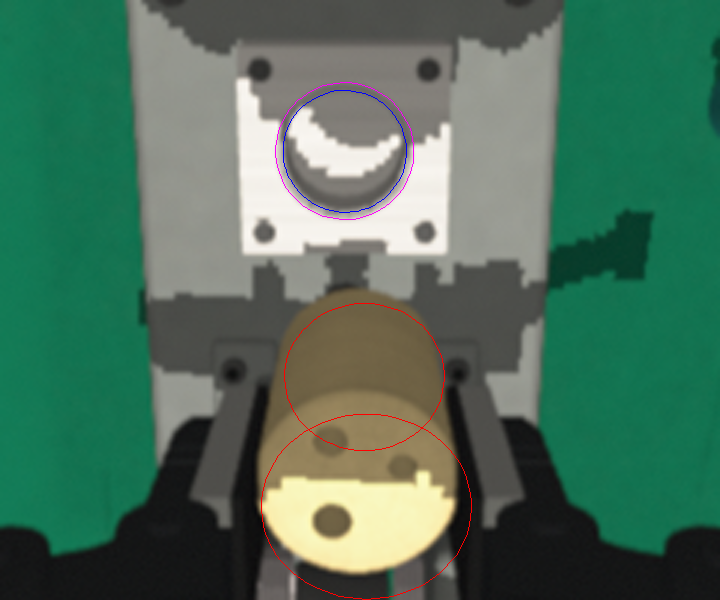

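Run:
```python
from h import *
import pickle
from scipy.spatial.transform import Rotation as S
from scipy.optimize import least_squares
c=pickle.load(open("w2.pkl","rb"))
o=bot.get_obs(); R=S.from_euler("xyz",o["tcp_rot"],degrees=True).as_matrix(); t=o["ee_pos"]
a=np.linspace(0,2*np.pi,361)
def ext(p):
    out=[]
    for z in (p[2],p[2]+.045):
        q=(proj(c,np.c_[p[0]+.015*np.cos(a),p[1]+.015*np.sin(a),0*a+z]@R.T+t)-[200,110]+.5)*3-.5
        out.append((q.min(0),q.max(0)))
    (tm,tM),(bm,bM)=out
    return np.array([tm[0],tM[0],tM[1],tm[1],bm[1]])
s=least_squares(lambda p:ext(p)-[259,456,573,390,289],[0,0,-.02],x_scale=.01)
print(s.x*1000,s.fun)
b=s.x+[0,0,.045]; print("bottom centre world",R@b+t, "target - bottom in tool mm",1000*R.T@(np.array([.5177,.1075,.035])-(R@b+t)))
```

```text
[  0.42996168  -1.21983401 -16.81210433] [-2.39584855  2.39518507 -2.38381491  1.57540211  0.8740543 ]
bottom centre world [0.54321801 0.11199248 0.11656127] target - bottom in tool mm [25.75524295 -3.08468408 81.5520935 ]
```

```bash
python3 -m crank '[{"gripper":24,"travel":[13,-1.7,0],"twist":[0,0,0]},{"gripper":24,"travel":[12.9,-1.7,0],"twist":[0,0,0]},{"gripper":24,"travel":[0,0,25],"twist":[0,0,0]},{"gripper":24,"travel":[0,0,25],"twist":[0,0,0]},{"gripper":24,"travel":[0,0,25],"twist":[0,0,0]},{"gripper":24,"travel":[0,0,0],"twist":[0,0,0]},{"gripper":24,"travel":[0,0,0],"twist":[0,0,0]},{"gripper":24,"travel":[0,0,0],"twist":[0,0,0]}]'
python3 - <<'E'
from h import *
o=bot.get_obs(); print(o["ee_pos"],o["tcp_rot"],o["wrist_force"])
im,c=snap("wrist","pics/w3.png"); import pickle; pickle.dump(c,open("w3.pkl","wb"))
cv2.imwrite("pics/w3c.png",cv2.resize(im[130:330,200:440],None,fx=3,fy=3,interpolation=cv2.INTER_CUBIC))
print(proj(c,[.5177,.1075,.035]))
E
```

```text
time: 5.82
ee_pos: [0.5184, 0.1079, 0.0707]
tcp_rot: [180.0, 0.1, -176.8]
wrist_force: [0.5, -0.1, -1.0]
opening: 0.0286
grasp_force: 39.9
[0.51841532 0.10794719 0.07066769] [ 1.79984132e+02  1.12010517e-01 -1.76829630e+02] [ 0.47844381 -0.11956427 -0.99656263]
[[319.67020347 225.41987221]]
```

View pics/w3c.png

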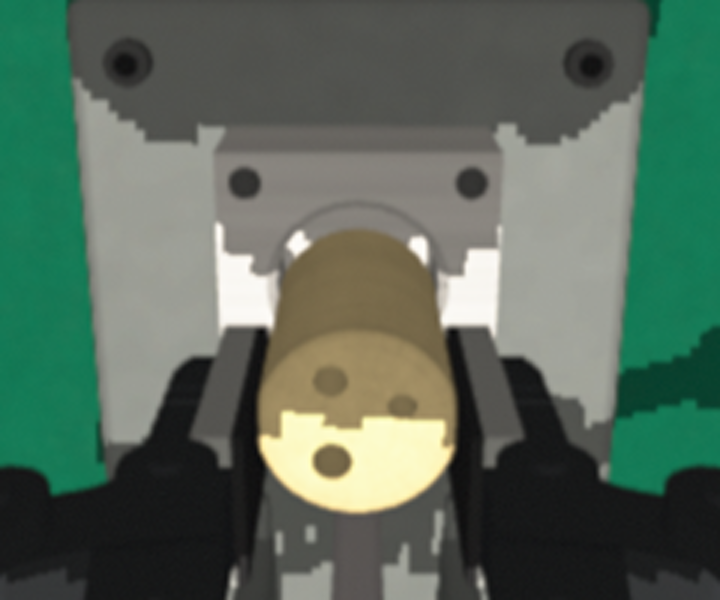

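Run:
```python
from h import *
import pickle
c=pickle.load(open("w3.pkl","rb"))
v=lambda y:130+(y+.5)/3-.5
print("bore x",onz(c,(319.3,v(202)),.035)+[.0185,0,0],"scr",onz(c,(319.3,v(183)),.035)+[.022,0,0])
for z in (.043,.045,.047): print("insert",z,onz(c,(319,v(229)),z)+[.015,0,0])
```

```text
bore x [0.51828253 0.10627867 0.035     ] scr [0.51792022 0.10606359 0.035     ]
insert 0.043 [0.51760569 0.10625649 0.043     ]
insert 0.045 [0.51691639 0.10621768 0.045     ]
insert 0.047 [0.51622709 0.10617888 0.047     ]
```

Insert is over the bore: columns are centred (357 against 358.5) and it sits about 1 mm short in x. Nudge and lower.

```bash
python3 -m crank '[{"gripper":24,"travel":[-0.9,0.2,6],"twist":[0,0,0]},{"gripper":24,"travel":[0,0,7],"twist":[0,0,0]},{"gripper":24,"travel":[0,0,3],"twist":[0,0,0]},{"gripper":24,"travel":[0,0,0],"twist":[0,0,0]}]'
python3 -m crank '[{"gripper":24,"travel":[0,0,4],"twist":[0,0,0]},{"gripper":24,"travel":[0,0,4],"twist":[0,0,0]},{"gripper":24,"travel":[0,0,0],"twist":[0,0,0]}]'
```

```text
time: 6.38
ee_pos: [0.5185, 0.108, 0.0528]
tcp_rot: [-180.0, -0.0, -176.8]
wrist_force: [-0.7, -0.5, -0.8]
opening: 0.0285
grasp_force: 39.9
time: 6.75
ee_pos: [0.5185, 0.108, 0.0448]
tcp_rot: [-180.0, -0.0, -176.8]
wrist_force: [0.8, -0.9, -1.5]
opening: 0.0284
grasp_force: 39.9
```

```bash
python3 -m crank '[{"gripper":24,"travel":[0,0,2],"twist":[0,0,0]},{"gripper":24,"travel":[0,0,1],"twist":[0,0,0]},{"gripper":24,"travel":[0,0,0],"twist":[0,0,0]}]'
python3 -m crank '[{"gripper":24,"travel":[0,0,1],"twist":[0,0,0]},{"gripper":24,"travel":[0,0,0.7],"twist":[0,0,0]},{"gripper":24,"travel":[0,0,0],"twist":[0,0,0]}]'
```

```text
time: 7.12
ee_pos: [0.5187, 0.108, 0.0423]
tcp_rot: [180.0, -0.0, -176.8]
wrist_force: [-0.1, -0.3, -0.9]
opening: 0.0285
grasp_force: 39.9
time: 7.5
ee_pos: [0.5187, 0.108, 0.0405]
tcp_rot: [-180.0, -0.0, -176.8]
wrist_force: [-0.3, -0.3, -1.4]
opening: 0.0284
grasp_force: 39.9
```

```bash
python3 -m crank '[{"gripper":24,"travel":[0,0,1],"twist":[0,0,0]},{"gripper":24,"travel":[0,0,0],"twist":[0,0,0]}]'
python3 -m crank '[{"gripper":24,"travel":[0,0,1],"twist":[0,0,0]},{"gripper":24,"travel":[0,0,0],"twist":[0,0,0]}]'
```

```text
time: 7.75
ee_pos: [0.5189, 0.108, 0.0405]
tcp_rot: [180.0, 0.0, -176.8]
wrist_force: [-2.9, -0.6, 5.7]
opening: 0.0285
grasp_force: 40.8
time: 8.0
ee_pos: [0.5191, 0.1081, 0.0404]
tcp_rot: [180.0, 0.1, -176.8]
wrist_force: [-5.8, -1.8, 13.4]
opening: 0.0286
grasp_force: 41.5
```

The insert touched bottom at TCP z 0.0405, as predicted. Release and rise, then move left and turn 90°.

```bash
python3 -m crank '[{"gripper":24,"travel":[0,0,-1.8],"twist":[0,0,0]},{"gripper":50,"travel":[0,0,0],"twist":[0,0,0]},{"gripper":50,"travel":[0,0,0],"twist":[0,0,0]},{"gripper":50,"travel":[0,0,0],"twist":[0,0,0]},{"gripper":50,"travel":[0,0,-10],"twist":[0,0,0]},{"gripper":50,"travel":[0,0,-25],"twist":[0,0,0]},{"gripper":50,"travel":[0,0,-50],"twist":[0,0,0]},{"gripper":50,"travel":[0,0,-60],"twist":[0,0,0]},{"gripper":50,"travel":[0,0,-60],"twist":[0,0,0]},{"gripper":0,"travel":[0,45,-20],"twist":[0,0,0]},{"gripper":0,"travel":[0,45,0],"twist":[0,0,0]},{"gripper":0,"travel":[0,0,0],"twist":[0,0,0]}]'
python3 - <<'E'
from h import *
im,c=snap("wrist","pics/w4.png"); 
o=bot.get_obs(); print(o["ee_pos"],o["tcp_rot"])
import pickle; pickle.dump(c,open("w4.pkl","wb"))
p=proj(c,[[.5182,.1072,.06],[.5182,.1072,.035]]); print(p)
u,v=p[0].astype(int); x0,y0=max(u-90,0),max(v-70,0); print(x0,y0)
cv2.imwrite("pics/w4c.png",cv2.resize(im[y0:y0+150,x0:x0+190],None,fx=4,fy=4,interpolation=cv2.INTER_CUBIC))
E
```

```text
time: 9.5
ee_pos: [0.5135, 0.2002, 0.2659]
tcp_rot: [180.0, 0.0, -176.7]
wrist_force: [-0.1, 0.9, 0.7]
opening: 0.0003
grasp_force: 0.0
[0.51354844 0.19885971 0.26575616] [-1.79995305e+02  8.50441037e-03 -1.76707830e+02]
[[236.11715364 166.87698348]
 [241.33821483 162.51441528]]
146 96
```

View pics/w4c.png

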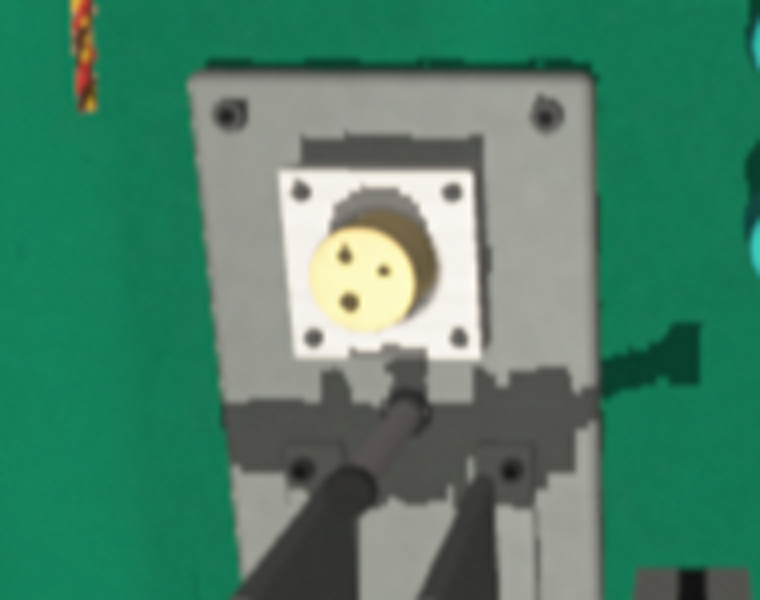

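Insert is seated in the bore and upright (top at crop (362,279), even ring around it). Now turn 90° with the fingers shut.

```bash
python3 -m crank '[{"gripper":0,"travel":[0,0,0],"twist":[0,0,0.175]},{"gripper":0,"travel":[0,0,0],"twist":[0,0,0.175]},{"gripper":0,"travel":[0,0,0],"twist":[0,0,0.175]},{"gripper":0,"travel":[0,0,0],"twist":[0,0,0.175]},{"gripper":0,"travel":[0,0,0],"twist":[0,0,0.175]},{"gripper":0,"travel":[0,0,0],"twist":[0,0,0.175]},{"gripper":0,"travel":[0,0,0],"twist":[0,0,0.175]},{"gripper":0,"travel":[0,0,0],"twist":[0,0,0.175]},{"gripper":0,"travel":[0,0,0],"twist":[0,0,0.175]},{"gripper":0,"travel":[0,0,0],"twist":[0,0,0]},{"gripper":0,"travel":[0,0,0],"twist":[0,0,0]}]'
python3 - <<'E'
from h import *
from scipy.spatial.transform import Rotation as S
o=bot.get_obs(); R=S.from_euler("xyz",o["tcp_rot"],degrees=True).as_matrix()
print(o["q"],1000*R.T@(np.array([.6187,.1992,.215])-o["ee_pos"]))
E
```

```text
time: 10.92
ee_pos: [0.5138, 0.1973, 0.2656]
tcp_rot: [180.0, 0.0, 93.1]
wrist_force: [0.6, -0.1, 0.3]
opening: 0.0
grasp_force: 0.0
[ 2.10051903e+01  5.96387768e+00  1.49903222e+01  9.90202778e+01
 -4.25972437e-03  1.07904073e+02] [ -3.74860899 104.80564333  50.58715605]
```

```bash
python3 -m crank '[{"gripper":0,"travel":[-2,50,0],"twist":[0,0,0]},{"gripper":0,"travel":[-2,55,0],"twist":[0,0,0]},{"gripper":0,"travel":[0,0,25],"twist":[0,0,0]},{"gripper":0,"travel":[0,0,25],"twist":[0,0,0]},{"gripper":0,"travel":[0,0,0],"twist":[0,0,0]},{"gripper":0,"travel":[0,0,0],"twist":[0,0,0]}]'
python3 - <<'E'
from h import *
im,c=snap("scene","pics/s1.png"); o=bot.get_obs(); print(o["ee_pos"])
cv2.imwrite("pics/s1c.png",cv2.resize(im[60:260,220:400],None,fx=3,fy=3,interpolation=cv2.INTER_CUBIC))
E
```

```text
time: 11.68
ee_pos: [0.6189, 0.1991, 0.2168]
tcp_rot: [179.9, -0.0, 93.0]
wrist_force: [0.1, -0.5, 0.5]
opening: -0.0004
grasp_force: 0.0
[0.61903306 0.19925684 0.21717722]
```

View pics/s1c.png

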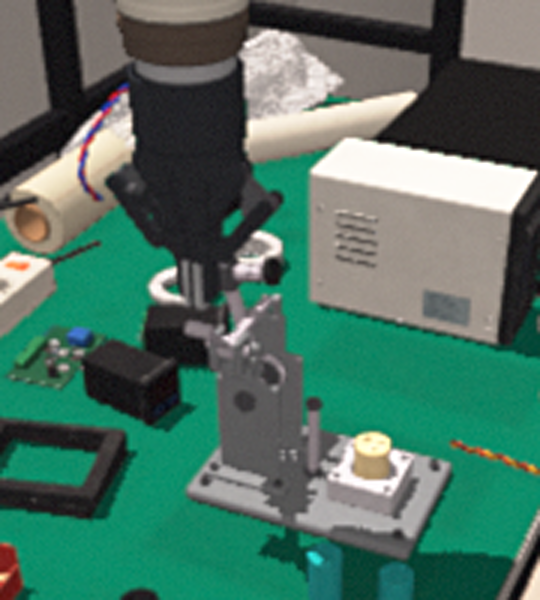

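Shut fingertips are right above the tail roller (crop (196,325)), and the insert is standing in the nest. All ten views are used, so I'll go on by forces and numbers. Press down.

```bash
python3 -m crank '[{"gripper":0,"travel":[0,0,8],"twist":[0,0,0]},{"gripper":0,"travel":[0,0,8],"twist":[0,0,0]},{"gripper":0,"travel":[0,0,8],"twist":[0,0,0]},{"gripper":0,"travel":[0,0,8],"twist":[0,0,0]}]'
python3 -m crank '[{"gripper":0,"travel":[0,0,8],"twist":[0,0,0]},{"gripper":0,"travel":[0,0,8],"twist":[0,0,0]},{"gripper":0,"travel":[0,0,8],"twist":[0,0,0]},{"gripper":0,"travel":[0,0,8],"twist":[0,0,0]}]'
python3 -m crank '[{"gripper":0,"travel":[0,0,8],"twist":[0,0,0]},{"gripper":0,"travel":[0,0,8],"twist":[0,0,0]},{"gripper":0,"travel":[0,0,8],"twist":[0,0,0]}]'
python3 -m crank '[{"gripper":0,"travel":[0,0,7],"twist":[0,0,0]},{"gripper":0,"travel":[0,0,7],"twist":[0,0,0]},{"gripper":0,"travel":[0,0,6],"twist":[0,0,0]},{"gripper":0,"travel":[0,0,0],"twist":[0,0,0]}]'
```

```text
time: 12.22
ee_pos: [0.6187, 0.199, 0.1827]
tcp_rot: [-180.0, 0.0, 92.9]
wrist_force: [-0.0, -0.5, 0.6]
opening: 0.0002
grasp_force: 0.5
time: 12.72
ee_pos: [0.6189, 0.1993, 0.1509]
tcp_rot: [180.0, -0.0, 92.9]
wrist_force: [-0.6, -0.7, 2.2]
opening: 0.0001
grasp_force: 0.9
time: 13.1
ee_pos: [0.6189, 0.1992, 0.1268]
tcp_rot: [180.0, -0.0, 92.9]
wrist_force: [0.0, 1.2, 1.5]
opening: 0.0001
grasp_force: 0.7
time: 13.6
ee_pos: [0.6198, 0.2016, 0.1104]
tcp_rot: [179.7, -0.3, 93.0]
wrist_force: [-1.4, 9.3, 15.7]
opening: 0.0001
grasp_force: 10.4
```

Catch went all the way over and met its end (16 N). Rise straight up, and check where the top picture puts the grip.

```bash
python3 -m crank '[{"gripper":0,"travel":[0,0,-10],"twist":[0,0,0]},{"gripper":0,"travel":[0,0,-40],"twist":[0,0,0]},{"gripper":0,"travel":[0,0,-55],"twist":[0,0,0]},{"gripper":0,"travel":[0,0,-55],"twist":[0,0,0]},{"gripper":56,"travel":[0,0,-40],"twist":[0,0,0]},{"gripper":56,"travel":[0,0,0],"twist":[0,0,0]},{"gripper":56,"travel":[0,0,0],"twist":[0,0,0]}]' 80
python3 - <<'E'
from h import *
from scipy.spatial.transform import Rotation as S
c=bot.calibration("top"); P=lambda u,v:(235+(u+.5)/4.5-.5,130+(v+.5)/4.5-.5)
for p in [(618,57),(735,53),(676,56)]: print(onz(c,P(*p),.239))
a=np.radians(3.1); Rf=np.array([[np.cos(a),-np.sin(a)],[np.sin(a),np.cos(a)]]); O=np.array([.5485,.1092])
g=O+Rf@[.111,-.037]; print("grip",g, [O+Rf@[.111,y] for y in (-.01,-.064)])
o=bot.get_obs(); R=S.from_euler("xyz",o["tcp_rot"],degrees=True).as_matrix()
print(o["ee_pos"],o["q"],1000*R.T@(np.array([*g,.222])-o["ee_pos"]))
# colour mask of catch bar/grip now
im,_=snap("top","pics/top1.png"); im2,_=snap("scene","pics/s2.png")
E
```

```text
time: 14.48
ee_pos: [0.619, 0.1991, 0.3063]
tcp_rot: [-179.9, 0.0, 92.9]
wrist_force: [0.7, -0.3, -1.0]
opening: 0.0546
grasp_force: 0.0
[0.66161349 0.10424821 0.239     ]
[0.66334315 0.05080952 0.239     ]
[0.66201052 0.07775929 0.239     ]
grip [0.66133849 0.07825689] [array([0.65987836, 0.10521738]), array([0.66279861, 0.0512964 ])]
[0.61901368 0.19910933 0.30625624] [ 1.78359594e+01  2.33713724e+01  4.08108270e+01  1.07510859e+02
 -1.20293856e-02  1.04921991e+02] [-122.80368049   36.22327641   84.27896367]
```

```bash
python3 -m crank '[{"gripper":56,"travel":[-40,12,0],"twist":[0,0,0]},{"gripper":56,"travel":[-40,12,0],"twist":[0,0,0]},{"gripper":56,"travel":[-43,12.5,0],"twist":[0,0,0]},{"gripper":56,"travel":[0,0,25],"twist":[0,0,0]},{"gripper":56,"travel":[0,0,25],"twist":[0,0,0]},{"gripper":56,"travel":[0,0,20],"twist":[0,0,0]},{"gripper":56,"travel":[0,0,14],"twist":[0,0,0]},{"gripper":56,"travel":[0,0,0],"twist":[0,0,0]},{"gripper":56,"travel":[0,0,0],"twist":[0,0,0]}]'
python3 - <<'E'
from h import *
o=bot.get_obs(); print(o["q"],o["ee_pos"])
E
```

```text
time: 15.7
ee_pos: [0.6614, 0.0782, 0.2235]
tcp_rot: [-180.0, 0.0, 92.9]
wrist_force: [0.0, -0.4, 0.4]
opening: 0.0562
grasp_force: 0.0
[ 6.74712961e+00  2.18545747e+01  2.92884746e+01  9.74469329e+01
 -1.34973658e-03  9.38222485e+01] [0.66144204 0.07824646 0.22352824]
```

Free of contact around the grip. Close on it.

```bash
python3 -m crank '[{"gripper":16,"travel":[0,0,0],"twist":[0,0,0]},{"gripper":16,"travel":[0,0,0],"twist":[0,0,0]},{"gripper":16,"travel":[0,0,0],"twist":[0,0,0]},{"gripper":16,"travel":[0,0,0],"twist":[0,0,0]}]' 80
python3 - <<'E'
import numpy as np
from scipy.spatial.transform import Rotation as S
from h import bot
o=bot.get_obs(); print(o["ee_pos"],o["tcp_rot"],o["opening"],o["wrist_force"])
# grip arc: pivot x .070 z .095 r .150, angle from vertical-back 16deg; fixture dx,dz -> tool y (=+fixture x), tool z (=-z)
off=np.radians(16)
def p(t): return np.array([.150*np.sin(off-t),.150*np.cos(off-t)])*1000
for n,ts in (("arc",np.r_[np.linspace(0,1.75,15),1.80,1.85]),):
    prev=p(0)
    for t in ts[1:]:
        q=p(t); d=q-prev; prev=q; print(round(t,3),"ty %.1f tz %.1f"%(d[0],-d[1]),"from start",(q-p(0)).round(1))
E
```

```text
time: 16.2
ee_pos: [0.6613, 0.0783, 0.2242]
tcp_rot: [180.0, -0.0, 92.9]
wrist_force: [-5.0, -0.1, 5.6]
opening: 0.0234
grasp_force: 78.8
[0.66134248 0.07826557 0.22415409] [ 1.79978842e+02 -3.32440534e-03  9.29254588e+01] 0.023424330044046357 [-4.97208167 -0.13725654  5.62987918]
0.125 ty -18.3 tz -4.0 from start [-18.3   4. ]
0.25 ty -18.7 tz -1.7 from start [-37.    5.7]
0.375 ty -18.7 tz 0.6 from start [-55.7   5.1]
0.5 ty -18.5 tz 3.0 from start [-74.2   2.2]
0.625 ty -18.0 tz 5.2 from start [-92.2  -3.1]
0.75 ty -17.2 tz 7.4 from start [-109.4  -10.5]
0.875 ty -16.1 tz 9.5 from start [-125.5  -20. ]
1.0 ty -14.8 tz 11.5 from start [-140.3  -31.5]
1.125 ty -13.3 tz 13.2 from start [-153.6  -44.7]
1.25 ty -11.5 tz 14.8 from start [-165.1  -59.5]
1.375 ty -9.6 tz 16.1 from start [-174.7  -75.6]
1.5 ty -7.5 tz 17.2 from start [-182.2  -92.7]
1.625 ty -5.3 tz 18.0 from start [-187.6 -110.7]
1.75 ty -3.0 tz 18.5 from start [-190.6 -129.2]
1.8 ty -0.6 tz 7.5 from start [-191.2 -136.7]
1.85 ty -0.2 tz 7.5 from start [-191.3 -144.2]
```

```bash
python3 -m crank '[{"gripper":16,"travel":[0,-9.1,-2.3],"twist":[0,0,0]},{"gripper":16,"travel":[0,-9.2,-1.7],"twist":[0,0,0]},{"gripper":16,"travel":[0,-9.3,-1.1],"twist":[0,0,0]},{"gripper":16,"travel":[0,-9.4,-0.6],"twist":[0,0,0]}]'
python3 -m crank '[{"gripper":16,"travel":[0,-9.4,0],"twist":[0,0,0]},{"gripper":16,"travel":[0,-9.3,0.6],"twist":[0,0,0]},{"gripper":16,"travel":[0,-9.3,1.2],"twist":[0,0,0]},{"gripper":16,"travel":[0,-9.2,1.8],"twist":[0,0,0]}]'
```

```text
time: 16.7
ee_pos: [0.6246, 0.0763, 0.23]
tcp_rot: [179.9, 0.0, 92.9]
wrist_force: [3.4, -0.3, 5.5]
opening: 0.0233
grasp_force: 78.9
time: 17.2
ee_pos: [0.5872, 0.0743, 0.2266]
tcp_rot: [179.9, 0.0, 92.9]
wrist_force: [2.6, -0.6, 6.9]
opening: 0.0235
grasp_force: 79.1
```

The catch is clear: the lever follows with a few newtons. Continue along the arc.

```bash
python3 -m crank '[{"gripper":16,"travel":[0,-18,5.2],"twist":[0,0,0]},{"gripper":16,"travel":[0,-17.2,7.4],"twist":[0,0,0]},{"gripper":16,"travel":[0,-16.1,9.5],"twist":[0,0,0]},{"gripper":16,"travel":[0,-14.8,11.5],"twist":[0,0,0]}]'
python3 -m crank '[{"gripper":16,"travel":[0,-13.3,13.2],"twist":[0,0,0]},{"gripper":16,"travel":[0,-11.5,14.8],"twist":[0,0,0]},{"gripper":16,"travel":[0,-9.6,16.1],"twist":[0,0,0]},{"gripper":16,"travel":[0,-7.5,17.2],"twist":[0,0,0]},{"gripper":16,"travel":[0,0,0],"twist":[0,0,0]}]'
```

```text
time: 17.7
ee_pos: [0.5204, 0.0708, 0.1926]
tcp_rot: [179.9, 0.0, 92.9]
wrist_force: [0.6, -1.9, 4.3]
opening: 0.0235
grasp_force: 78.8
time: 18.32
ee_pos: [0.4782, 0.0685, 0.1298]
tcp_rot: [-179.9, 0.0, 92.9]
wrist_force: [-3.4, -3.1, 5.4]
opening: 0.0232
grasp_force: 79.6
```

```bash
python3 -m crank '[{"gripper":16,"travel":[0,-2.8,9],"twist":[0,0,0]},{"gripper":16,"travel":[0,-2.5,9],"twist":[0,0,0]},{"gripper":16,"travel":[0,-1.8,9.2],"twist":[0,0,0]},{"gripper":16,"travel":[0,-1.2,9.3],"twist":[0,0,0]},{"gripper":16,"travel":[0,0,0],"twist":[0,0,0]}]' 100
python3 -m crank '[{"gripper":16,"travel":[0,-0.4,5],"twist":[0,0,0]},{"gripper":16,"travel":[0,-0.2,5],"twist":[0,0,0]},{"gripper":16,"travel":[0,0,3],"twist":[0,0,0]},{"gripper":16,"travel":[0,0,0],"twist":[0,0,0]},{"gripper":16,"travel":[0,0,0],"twist":[0,0,0]}]'
```

```text
time: 18.95
ee_pos: [0.4705, 0.0681, 0.0943]
tcp_rot: [-179.9, 0.0, 92.9]
wrist_force: [-6.5, -3.6, 7.5]
opening: 0.0227
grasp_force: 100.2
time: 19.58
ee_pos: [0.4699, 0.0681, 0.0831]
tcp_rot: [-179.9, 0.0, 92.9]
wrist_force: [-11.0, -4.8, 17.6]
opening: 0.0227
grasp_force: 101.5
```

```bash
python3 -m crank '[{"gripper":16,"travel":[0,-1.5,2],"twist":[0,0,0]},{"gripper":16,"travel":[0,0,0],"twist":[0,0,0]},{"gripper":16,"travel":[0,0,0],"twist":[0,0,0]}]'
python3 -m crank '[{"gripper":16,"travel":[0,0,1.5],"twist":[0,0,0]},{"gripper":16,"travel":[0,0,0],"twist":[0,0,0]},{"gripper":16,"travel":[0,0,0],"twist":[0,0,0]}]'
```

```text
time: 19.95
ee_pos: [0.4698, 0.0681, 0.0818]
tcp_rot: [179.9, 0.0, 92.9]
wrist_force: [-6.7, -3.9, 17.8]
opening: 0.0228
grasp_force: 101.6
time: 20.32
ee_pos: [0.4699, 0.0681, 0.0805]
tcp_rot: [179.9, 0.0, 92.9]
wrist_force: [-7.1, -4.5, 19.1]
opening: 0.0229
grasp_force: 101.7
```

Force is still rising only at the spring's rate, so the stop isn't reached. Go on in small steps.

```bash
for i in 1 2; do python3 -m crank '[{"gripper":16,"travel":[0,0,1.2],"twist":[0,0,0]},{"gripper":16,"travel":[0,0,0],"twist":[0,0,0]},{"gripper":16,"travel":[0,0,0],"twist":[0,0,0]}]' | egrep "ee_pos|wrist"; done
```

```text
ee_pos: [0.4699, 0.0681, 0.0798]
wrist_force: [-9.4, -5.4, 22.8]
ee_pos: [0.4699, 0.0681, 0.0793]
wrist_force: [-12.5, -5.3, 30.1]
```

The stop has been reached (z 0.0798 as predicted, force now climbing steeply). Check that it holds steady, then hand in.

```bash
python3 -m crank '[{"gripper":16,"travel":[0,0,0],"twist":[0,0,0]},{"gripper":16,"travel":[0,0,0],"twist":[0,0,0]},{"gripper":16,"travel":[0,0,0],"twist":[0,0,0]},{"gripper":16,"travel":[0,0,0],"twist":[0,0,0]},{"gripper":16,"travel":[0,0,0],"twist":[0,0,0]},{"gripper":16,"travel":[0,0,0],"twist":[0,0,0]}]'
python3 - <<'E'
from h import *
im,c=snap("top","pics/top2.png"); hsv=cv2.cvtColor(im,cv2.COLOR_BGR2HSV)
m=cv2.inRange(hsv,(15,30,150),(35,200,255)); m[:180]=0;m[262:]=0
n,l,s,ce=cv2.connectedComponentsWithStats(m)
for i in range(1,n):
    if s[i,4]>25 and 235<ce[i][0]<400: print(s[i],onz(c,ce[i],.045))
o=bot.get_obs(); print(o["ee_pos"],o["wrist_force"],o["grasp_force"],o["opening"])
E
```

```text
time: 21.82
ee_pos: [0.4699, 0.0681, 0.0793]
tcp_rot: [179.8, 0.0, 92.9]
wrist_force: [-11.4, -5.8, 31.4]
opening: 0.0225
grasp_force: 103.1
[242 245  10   9  59] [0.4458614  0.39324073 0.045     ]
[285 244  11  10  82] [0.44658864 0.28616829 0.045     ]
[0.46993709 0.06811237 0.07933527] [-12.20886149  -4.96535014  29.63890053] 103.06003106175922 0.0227494253582095
```

Steady, and both smaller inserts are unmoved.

```bash
python3 -c "
from workcell import bot
print(bot.job_done())"
```

```text
the job is handed in; nothing more can be done
None
```

The job is handed in at about 22 s with the lever held at its stop by the grip (about 30 N down): the large insert went to the bottom of the bore before the catch was flipped clear, and the two smaller inserts were not moved; I confirmed the catch, stop and hold by forces and positions rather than a last look.

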